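# Pin the mixer in its cradle and press the flat beater home

### The arm

A 7-joint arm with a two-finger parallel gripper is mounted at the origin on the work surface. World frame = base frame: x ahead of the robot, y to its left, z up, the work surface at z = 0. Lengths are in m, angles in rad, forces in N, time in s.
With the tool pointing down it reaches from about 0.425 to 0.95 m from the base axis. Payload 4.7 kg.
Tool frame: the origin (TCP) lies midway between the tips of the shut fingers; the grasp point (between the pads) lies 19 mm behind it; z points along the fingers, y is the direction in which the jaws open and shut (so a half turn about z gives the same grasp; the last joint's range is limited). The gripper opens to 85 mm and grips with 20 to 120 N. Pads are 22 mm wide; open, the fingers measure 114 mm over their backs; the gripper's body (76 mm by 85 mm) begins 54 mm behind the grasp point. The pads swing forward as they close: fully open they stand 13 mm farther back than shut.
Start: joints at [1.107, 0.469, -0.049, 1.532, 0.024, 1.141, -0.082], TCP at [0.284, -0.612, 0.231] pointing down, gripper open.
Joint ranges: [-2.59, 2.59], [-0.33, 1.99], [-1.39, 1.29], [0.1, 2.45], [-1.04, 4.18], [0.21, 1.99], [-2.66, 2.66]. Speed limits (rad/s): [2.57, 2.57, 3.14, 3.14, 3.14, 3.14, 3.14].

### API

Orientations are given as a unit quaternion [w, x, y, z].
In Python, from cell import telemetry, cams, close_job, nets gives the robot as it stands.
- The arm moves only by the tool send_rows, never from a script. Its argument "plan" is a list of rows, each a list of 4 numbers: the shift along the tool's x, y, z in cm, then the turn about the tool's z in rad. In form: [[x, y, z, roll], ...]. A call has 1 to 12 rows; each row is the pose to reach, as a shift and turn from the pose commanded when the call began, along the tool's axes at that moment; what a row does not reach only later rows make up. A row lasts 1/8 s, in which the tool goes at most 62.5 mm and 10.7 degrees, less where a joint would pass 70% of its speed; a pose out of reach is approached as far as the arm can. A call with a gripper value outside its range is refused whole. "gripper" is the closure in counts, from 0 (fully open) to 255 (shut), set as the call begins (left out, the last holds). The fingers move at their own pace and stop on an object; "force" is the grip in N (left out, the last holds). Time passes only in rows, so rows that repeat a pose let the fingers close. It gives the time, the measured TCP pose, the force and the opening at its end, in the units of the state.
- telemetry.read_state(): the state, without advancing time (a new reading comes with each control period).
- cams.grab_frame(name): name is "scene" or "top" or "wrist"; returns the picture (384x512x3 uint8, red, green, blue); there is no depth.
- cams.camera_model(name): a dict with "vertical_fov" (degrees; the focal length in pixels is half the picture's height over the tangent of half this angle, whatever the lens; pixels are square), "cx", "cy" (the principal point, pixels), "R" (3x3) and "t" (3): a world point X has camera coordinates R X + t; the wrist camera has in their place "T_tool_cam" (4x4, takes a point from camera to tool coordinates, whose origin is the TCP and whose axes are the flange's). Camera axes: x right, y down, z forward; pixel columns grow to the right and rows downward; lengths in m; the calibration is good to about 2 mm. A picture is of the moment at which its call begins: read the wrist's pose just before it. camera_model takes no time and is no camera call.
- close_job(): hands the job in, once; it reports no verdict.
Trained networks look in the newest picture that a camera, given by its name, has taken for a name from the list of things; names that differ only in an ending like _2 or _b are one class to them, and where a whole thing is asked for, a point or a joint stands for the part that bears it (a point fixed in the world has none). Each returns a list of dicts, best first, with "conf" (0 to 1); they miss things now and then, are a little off and sometimes report something else, mostly with a low value. They report only what shows in the picture. A call takes as long as a camera call. They do not tell look-alikes from the thing itself.
- nets.look_for(name, camera): "xyz" ([x, y, z] in m, in world coordinates, good to about 4 mm: the middle of the surface that is visible of it).
- nets.landmark_of(name, camera): "xyz" ([x, y, z] in m, in world coordinates, good to about 4 mm: a listed point, or the origin of a listed thing).
The state is a dict: "clock": time; "qpos": joint angles; "qd": joint speeds; "tau": joint torques, N m; "eef_pos": TCP position; "tool_rot": TCP orientation; "contact_force": force on the tool from outside, world axes, zero at the start; "torque": the same for the moment, N m; "gripper_width": opening from 0.0 (shut) to 1.0 (fully open).
Only numpy, scipy, OpenCV 4.12 (cv2) and the standard library are available. Lean on these libraries where they do the work, as an engineer would, in place of code of your own. Each camera call takes 0.05 s, during which the arm holds its last target.

### The job

A hand mixer lies upside down in a wooden cradle. First take the headed steel pin out of its wooden block and push it down through the cradle's fork and the mixer's lug until its head sits flat on the fork, and leave it there; then take the flat beater out of its block, turn it until the four ribs of its stem line up with the cross of slots in the mixer's drive socket, slide it fully home (shoulder down on the socket) against the springy ejector, and finish while still holding it pressed down there, without letting go. Leave the pot, the tray and the tumbler where they stand.

Things in the scene. Friction and masses are not known exactly. Their poses are not given: they have to be found in the camera images.
- mixer: White one-beater hand mixer, upside down in a wooden cradle, fixed. Origin on the counter under the shell; y runs from fork (-y end) to socket (+y end). Shell 86 mm wide (x), y -67 to +105 mm, top 120 mm high. Beyond its -y end a steel fork: two level plates with the mixer's aluminium lug between, holes in line; 36 mm wide (x), y -93 to -145 mm, top 100 mm high.
- fork_hole (a point): Centre of the mouth of the fork's upper hole, 100 mm above the counter, in the mixer at x 0, y -110 mm; z up, axes as the mixer. Hole 13 mm across with a small chamfer, vertical, going right through upper plate, lug and lower plate (to 22 mm below the mouth), open below for 60 mm more.
- socket (a point): Drive socket facing up, at mixer y +45 mm: centre of the tops of its four square steel teeth (30 x 30 mm outline), 124 mm above the counter. They leave a cross of two 9 mm wide slots, 46 mm deep. Site x and y lie along the slots (same every 90 degrees), z up. Its angle to the mixer starts within 45 degrees either way; it turns only stiffly (0.15 N m).
- ejector (a joint): Brass spring ejector, 9 mm across, on the socket's axis, its top 22 mm below the teeth's tops. Value: how far it is pushed down, 0 to 14 mm (m); 12 mm when the beater is fully home. The spring pushes up with 4 N at 0 and about 9 N at 12 mm, so a beater let go is lifted again by it.
- pin: Headed steel pin, about 80 g, upright in its block at the start. Origin at the foot, z up along the pin. Shank 10 mm across and 40 mm long, its lowest 7 mm tapering to a 3 mm tip; flat head 28 mm across from 40 to 45 mm; above it a round grip 16 mm across from 45 to 77 mm.
- pin_head (a point): Underside of the pin's head, on its axis, 40 mm above the pin's foot.
- pin_block: Wooden block 64 x 64 x 50 mm high, fixed, with a 13 mm through hole in the middle; the pin stands in it, its head on the block's top. Origin at the centre of its underside. It may change places with the beater's block.
- beater: Flat beater, about 160 g, standing stem down. Origin at the stem's tip, z up. Nose 6 mm across, z 0-10 mm; four ribs in a cross along x and y, 6 mm thick, 26 mm across, z 10-34, lower edges V-shaped; shoulder 40 mm across, z 34-40; neck; flat aluminium frame z 60-140, 68 mm wide along x, 12 mm thick along y, with a middle bar 22 mm wide, full height, to grip from above across the 12 mm.
- shoulder (a point): Underside of the beater's shoulder on its axis, 34 mm above the nose's tip; axes as the beater.
- beater_block: Wooden block 80 x 80 x 45 mm high, fixed, with a 30 mm round through hole in the middle; the beater's stem stands in it with some play, its shoulder on the block's top. Origin at the centre of its underside.
- pot: Covered aluminium pot, 176 mm across, 138 mm high to its knob, loose, to be left alone. Origin at the centre of its underside.
- tray: Blue plastic tray 140 x 260 x 30 mm, loose, empty, to be left alone. Origin at the centre of its underside.
- tumbler: Glass tumbler 72 mm across, 105 mm high, loose, to be left alone. Origin at the centre of its underside.
Things that resemble listed ones, but are neither listed nor needed, are in the scene too. Of the things shaped like the beater, the aluminium one is meant.

How it is judged:
On the way, in this order (a step that is already met when the one before it is completed fails the run):
1. the pin is down through fork and lug, its head on the fork, and let go (z of pin_head in the frame of fork_hole between -0.004 and 0.003 m and horizontal distance between pin_head and fork_hole below 0.004 m and contact force between the fingers and pin below 0.05 N), for 0.2 s.
2. the beater's ribs have meshed with the socket (z of shoulder in the frame of socket below 0.015 m and horizontal distance between shoulder and socket below 0.004 m), for 0.1 s.
At the end, for the whole second after the job is handed in: The fingers still hold the beater (over 2 N), its shoulder within 3 mm of the socket's tooth tops and 4 mm of its axis, stem within 0.1 rad of upright, ejector pushed down at least 8.5 mm, at rest; the pin's head still within 3 mm of the fork's top and 4 mm of the hole's axis (z of shoulder in the frame of socket between -0.004 and 0.003 m and horizontal distance between shoulder and socket below 0.004 m and angle between beater's own z axis and vertical below 0.1 rad and value of joint ejector above 0.0085 m and contact force between the fingers and beater above 2 N and linear speed of beater below 0.02 m/s and z of pin_head in the frame of fork_hole between -0.004 and 0.003 m and horizontal distance between pin_head and fork_hole below 0.004 m); the arm keeps its last pose, push and grip.
It fails at once if the pot, tray or tumbler is pushed aside (3 cm) or the tumbler or pot is tipped (distance of any of pot, tray, tumbler from where it was at the start of the episode above 0.03 m or angle between any of tumbler, pot's own z axis and vertical above 0.3 rad).
It also fails if it takes over 58 s, if anything falls off the work surface, if the arm or the gripper's body presses on something with over 40 N, if the wrist force passes 120 N, or if a joint passes its speed limit or range.

## Working session

There is one attempt and no reset: what is moved stays moved. The work goes in short steps, Python scripts to look and compute and a tool call to move; the robot and the scene stay as the last step left them, time stands still between calls to the robot, and variables do not carry over. Pictures are saved under pics/ and viewed, and the job is handed in when it is done.

Besides the shell and the picture viewer there is one more tool, called after ">>>" as a command line: name --pt "numbers of a row" for each row, then --argument value for the rest. send_rows: Moves the arm, as the interface text tells. Its arguments: {"type":"object","properties":{"plan":{"type":"array","items":{"type":"array","items":{"type":"number"}}},"gripper":{"type":"number"},"force":{"type":"number"}},"required":["plan"]}

```bash
ls; mkdir -p pics; cat > h.py <<'E'
import numpy as np, cv2
from cell import telemetry, cams, close_job, nets
def save(cam,fn):
    im=np.asarray(cams.grab_frame(cam)); cv2.imwrite('pics/'+fn,im[:,:,::-1]); return im
def f_of(m): return 192/np.tan(np.radians(m['vertical_fov'])/2)
def proj(cam,X):
    m=cams.camera_model(cam); c=np.array(m['R'])@np.array(X)+np.array(m['t']); f=f_of(m)
    return m['cx']+f*c[0]/c[2], m['cy']+f*c[1]/c[2]
def ray(cam,u,v,z,pose=None):
    m=cams.camera_model(cam); f=f_of(m)
    d=np.array([(u-m['cx'])/f,(v-m['cy'])/f,1.])
    R=np.array(m['R']);t=np.array(m['t']); o=-R.T@t; d=R.T@d
    return o+d*(z-o[2])/d[2]
E
python3 - <<'E'
from h import *
s=telemetry.read_state(); print({k:np.round(v,4).tolist() for k,v in s.items()})
save('scene','s0.png');save('top','t0.png')
for c in('scene','top','wrist'): print(c,cams.camera_model(c))
for n in ['pin','fork_hole','socket','pin_block','beater','beater_block','mixer','pot','tray','tumbler','pin_head','shoulder']:
    for c in('top','scene'):
        print(n,c,[(np.round(d['xyz'],3).tolist(),round(d['conf'],2)) for d in nets.landmark_of(n,c)])
print(telemetry.read_state()['clock'])
E
```

```text
pics
{'clock': 0.0, 'qpos': [1.1071, 0.4695, -0.0486, 1.5337, 0.0241, 1.141, -0.0823], 'qd': [0.001, -0.0001, 0.0012, 0.0, -0.0004, 0.0002, 0.0007], 'tau': [0.0005, -51.0302, -0.046, -23.7705, 0.0108, 0.0077, 0.0], 'eef_pos': [0.2841, -0.6117, 0.2303], 'tool_rot': [-0.0009, 0.9765, 0.2157, -0.0002], 'contact_force': [-0.5391, -0.2332, -0.3285], 'torque': [-0.0257, 0.004, -0.0541], 'gripper_width': 0.9963}
scene {'vertical_fov': 53.14664560048627, 'cx': 256.3963643130242, 'cy': 187.12954350197762, 'R': array([[ 0.01227342,  0.99992372, -0.00138272],
       [ 0.74261819, -0.01004115, -0.66963976],
       [-0.66960256,  0.00719193, -0.74268478]]), 't': array([ 0.00296636, -0.35521544,  1.58639259])}
top {'vertical_fov': 45.194843942666445, 'cx': 258.43085515674596, 'cy': 190.3727429947853, 'R': array([[-2.01209034e-03, -9.99871531e-01,  1.59019863e-02],
       [-9.85542447e-01, -7.11320059e-04, -1.69427207e-01],
       [ 1.69416752e-01, -1.60129853e-02, -9.85414404e-01]]), 't': array([-0.02134149,  0.57286976,  1.42868114])}
wrist {'vertical_fov': 67.15027807130997, 'cx': 257.5092412233
[... 1143 characters left out ...]
 0.97)]
pot top [([0.543, -0.47, 0.002], 0.77)]
pot scene [([0.544, -0.473, -0.001], 0.69)]
tray top [([0.789, 0.087, 0.003], 0.71)]
tray scene [([0.788, 0.086, 0.001], 0.81), ([0.457, -0.235, 0.003], 0.4)]
tumbler top [([0.476, 0.43, 0.003], 0.64)]
tumbler scene [([0.472, 0.43, 0.001], 0.76), ([0.79, 0.084, -0.003], 0.6)]
pin_head top [([0.628, -0.266, 0.054], 0.48)]
pin_head scene [([0.628, -0.268, 0.054], 0.48), ([0.627, -0.268, 0.011], 0.46)]
shoulder top [([0.341, -0.15, 0.033], 0.5), ([0.459, -0.242, 0.044], 0.48), ([0.476, 0.428, 0.001], 0.36), ([0.789, 0.084, 0.006], 0.19)]
shoulder scene [([0.34, -0.151, 0.031], 0.94), ([0.462, -0.24, 0.049], 0.76), ([0.53, -0.043, 0.101], 0.4)]
1.3
```

View pics/s0.png

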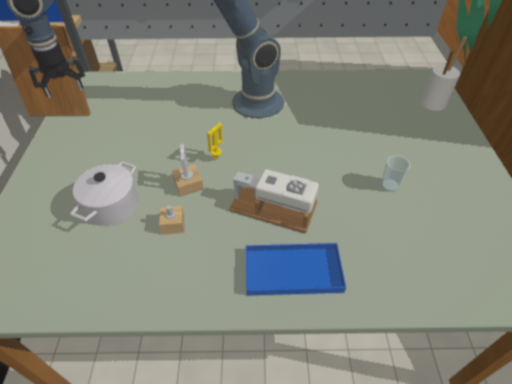

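View pics/t0.png

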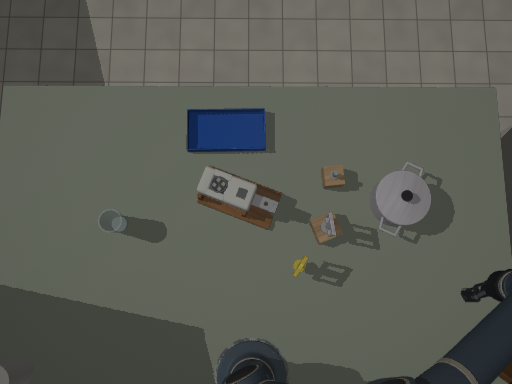

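```bash
cat >> h.py <<'E'
from scipy.spatial.transform import Rotation as Ro
def pose():
    s=telemetry.read_state(); w,x,y,z=s['tool_rot']; return np.array(s['eef_pos']),Ro.from_quat([x,y,z,w]).as_matrix()
def yang(R): return np.degrees(np.arctan2(R[1,1],R[0,1]))
def delta(p,ya=None):
    P,R=pose(); d=R.T@(np.array(p)-P)*100
    r=0 if ya is None else -np.radians((ya-yang(R)+180)%360-180)
    print('shift cm',np.round(d,2),'roll',round(r,3),'| yang',round(yang(R),2),'pos',np.round(P,4)); 
def wcam():
    P,R=pose(); T=np.array(cams.camera_model('wrist')['T_tool_cam']); return R@T[:3,:3], P+R@T[:3,3]
def wray(u,v,z,wc):
    m=cams.camera_model('wrist'); f=f_of(m); d=wc[0]@np.array([(u-m['cx'])/f,(v-m['cy'])/f,1.]); return wc[1]+d*(z-wc[1][2])/d[2]
def wproj(X,wc):
    m=cams.camera_model('wrist'); f=f_of(m); c=wc[0].T@(np.array(X)-wc[1]); return (m['cx']+f*c[0]/c[2], m['cy']+f*c[1]/c[2])
E
python3 -c "
from h import *
delta([0.63,-0.25,0.28],-20.6)"
```

```text
shift cm [ 46.6  -18.29  -4.86] roll -0.776 | yang -65.09 pos [ 0.2844 -0.6122  0.2314]
```

>>> send_rows --pt "4.5 -1.8 -2 -0.1" --pt "10 -4 -4 -0.25" --pt "16 -6.3 -5 -0.4" --pt "22 -8.6 -5 -0.5" --pt "28 -11 -5 -0.6" --pt "34 -13.3 -5 -0.7" --pt "40 -15.7 -5 -0.776" --pt "46.6 -18.3 -5 -0.776" --pt "46.6 -18.3 -5 -0.776" --pt "46.6 -18.3 -5 -0.776" --gripper 0

```text
clock: 2.55
eef_pos: [0.6305, -0.2486, 0.281]
tool_rot: [-0.0, 0.821, 0.57, -0.0]
contact_force: [-1.0, -0.5, 0.2]
gripper_width: 1.005
```

```bash
python3 - <<'E'
from h import *
wc=wcam(); save('wrist','w1.png')
print(np.round(wc[1],3))
for n in ['pin','pin_head','pin_block','beater','beater_block','shoulder']:
    print(n,[(np.round(d['xyz'],4).tolist(),round(d['conf'],2)) for d in nets.landmark_of(n,'wrist')])
np.savez('w1.npz',R=wc[0],p=wc[1]); print(telemetry.read_state()['clock'],pose()[0])
E
```

```text
[ 0.656 -0.181  0.424]
pin [([0.6251, -0.2665, 0.0111], 0.83), ([0.4572, -0.2368, 0.0089], 0.45)]
pin_head [([0.6267, -0.2673, 0.0528], 0.71)]
pin_block [([0.6242, -0.2706, 0.0025], 0.81), ([0.6283, -0.266, 0.0548], 0.33)]
beater [([0.355, -0.106, 0.0282], 0.94), ([0.458, -0.2382, 0.0123], 0.85)]
beater_block [([0.4613, -0.2349, 0.0014], 0.83)]
shoulder [([0.3362, -0.0821, 0.0168], 0.92), ([0.4589, -0.2374, 0.0449], 0.76)]
2.9 [ 0.62902265 -0.25167683  0.28154582]
```

View pics/w1.png

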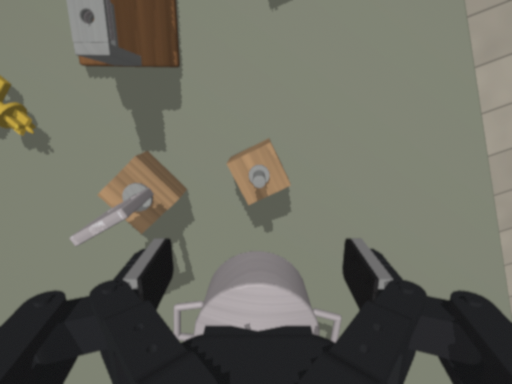

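```bash
python3 - <<'E'
from h import *
for i in range(3): print(np.round(pose()[0],4), telemetry.read_state()['clock'])
im=cv2.imread('pics/w1.png')
a=cv2.resize(im[130:220,210:310],None,fx=6,fy=6,interpolation=cv2.INTER_CUBIC); cv2.imwrite('pics/w1a.png',a)
b=cv2.resize(im[130:250,60:200],None,fx=5,fy=5,interpolation=cv2.INTER_CUBIC); cv2.imwrite('pics/w1b.png',b)
w=np.load('w1.npz'); wc=(w['R'],w['p'])
print(wproj([.6255,-.267,.087],wc),wproj([.6255,-.267,.055],wc), wproj([.526,-.041,.1],wc))
print(wray(87,16,.1,wc))
E
```

```text
[ 0.629  -0.2517  0.2815] 2.9
[ 0.629  -0.2517  0.2815] 2.9
[ 0.629  -0.2517  0.2815] 2.9
(np.float64(258.9483576774732), np.float64(182.34300684523373)) (np.float64(258.8233400931671), np.float64(175.94516801964016)) (np.float64(84.93840562894366), np.float64(12.957901144747524))
[ 0.52655797 -0.04404894  0.1       ]
```

View pics/w1a.png

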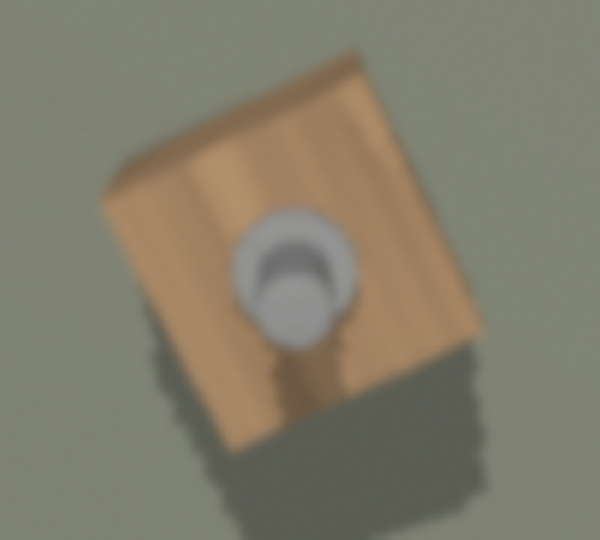

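View pics/w1b.png

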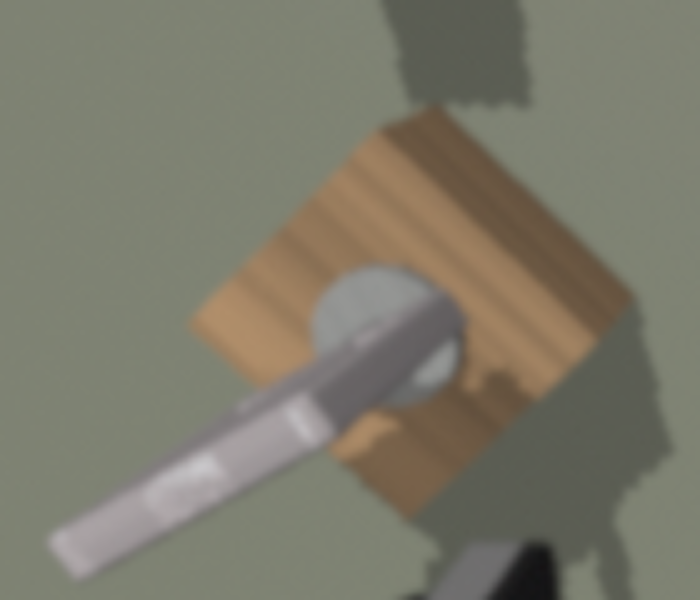

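```bash
python3 - <<'E'
from h import *
for i in range(3):
    cams.grab_frame('top'); print(np.round(pose()[0],4))
delta([.626,-.266,.10]); delta([.626,-.266,.059],-20.6)
E
```

```text
[ 0.6292 -0.2512  0.2815]
[ 0.6294 -0.2509  0.2815]
[ 0.6296 -0.2506  0.2815]
shift cm [-1.56  0.21 18.15] roll 0 | yang -20.68 pos [ 0.6296 -0.2506  0.2815]
shift cm [-1.56  0.21 22.25] roll -0.001 | yang -20.68 pos [ 0.6296 -0.2506  0.2815]
```

>>> send_rows --pt "-0.8 0.1 5" --pt "-1.6 0.2 10" --pt "-1.6 0.2 15" --pt "-1.6 0.2 20" --pt "-1.6 0.2 22.2" --pt "-1.6 0.2 22.2" --pt "-1.6 0.2 22.2"

```text
validation failed for argument at $.pl...
```

Each row needs the roll too.

>>> send_rows --pt "-0.8 0.1 5 0" --pt "-1.6 0.2 10 0" --pt "-1.6 0.2 15 0" --pt "-1.6 0.2 20 0" --pt "-1.6 0.2 22.2 0" --pt "-1.6 0.2 22.2 0" --pt "-1.6 0.2 22.2 0"

```text
clock: 3.92
eef_pos: [0.6279, -0.2661, 0.0616]
tool_rot: [0.002, 0.822, 0.569, 0.001]
contact_force: [0.1, 0.0, -0.2]
gripper_width: 0.997
```

```bash
python3 - <<'E'
from h import *
wc=wcam(); save('wrist','w2.png'); print(np.round(pose()[0],4))
print(wproj([.626,-.266,.087],wc))
E
```

```text
[ 0.628  -0.2661  0.0619]
(np.float64(254.06966825638835), np.float64(268.76045896167363))
```

View pics/w2.png

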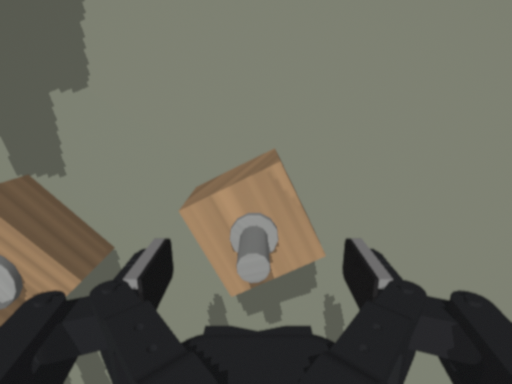

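>>> send_rows --pt "-0.07 -0.19 0.15 0" --pt "-0.07 -0.19 0.15 0" --pt "-0.07 -0.19 0.15 0" --gripper 100 --force 60

```text
clock: 4.35
eef_pos: [0.6242, -0.2657, 0.0583]
tool_rot: [0.0, 0.822, 0.569, 0.0]
contact_force: [-0.6, 0.2, -0.1]
gripper_width: 0.611
```

>>> send_rows --pt "0 0 0 0" --pt "0 0 0 0" --pt "0 0 0 0" --pt "0 0 0 0" --pt "0 0 0 0" --pt "0 0 0 0" --gripper 255

```text
clock: 5.1
eef_pos: [0.6244, -0.2656, 0.0581]
tool_rot: [0.0, 0.822, 0.569, 0.0]
contact_force: [-0.2, -1.0, 1.4]
gripper_width: 0.166
```

```bash
python3 - <<'E'
from h import *
s=telemetry.read_state();print(s['clock'],s['gripper_width'],s['contact_force'],s['eef_pos'])
wc=wcam(); save('wrist','w3.png'); print(np.round(pose()[0],4))
E
```

```text
5.1 0.16613898628404772 [-0.23179014 -1.004483    1.41589499] [ 0.62442683 -0.26563982  0.05807563]
[ 0.6244 -0.2657  0.058 ]
```

View pics/w3.png

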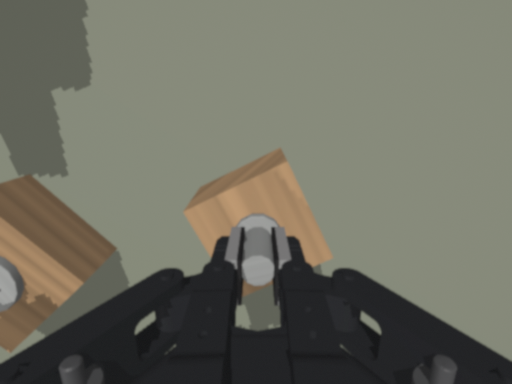

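```bash
python3 - <<'E'
from h import *
delta([.626,-.266,.20]);delta([.509,-.089,.20],-20.6)
E
```

```text
shift cm [  0.03   0.17 -14.2 ] roll 0 | yang -20.63 pos [ 0.6244 -0.2657  0.058 ]
shift cm [ 12.47 -17.01 -14.21] roll -0.0 | yang -20.63 pos [ 0.6244 -0.2657  0.058 ]
```

>>> send_rows --pt "0 0 -5 0" --pt "0 0 -10 0" --pt "2.5 -3.4 -14 0" --pt "5.5 -7.5 -14.2 0" --pt "9 -12 -14.2 0" --pt "12 -16 -14.2 0" --pt "12.5 -17 -14.2 0" --pt "12.5 -17 -14.2 0" --pt "12.5 -17 -14.2 0" --pt "12.5 -17 -14.2 0"

```text
clock: 6.4
eef_pos: [0.5096, -0.09, 0.1995]
tool_rot: [-0.0, 0.823, 0.568, -0.0]
contact_force: [-0.4, -0.2, -1.4]
gripper_width: 0.168
```

```bash
python3 - <<'E'
from h import *
wc=wcam(); save('wrist','w4.png'); wc2=wcam(); np.savez('w4.npz',R=wc[0],p=wc[1])
print(telemetry.read_state()['clock'],pose()[0],wc2[1]-wc[1])
for n in ['fork_hole','socket','mixer','pin_head']:
    print(n,[(np.round(d['xyz'],4).tolist(),round(d['conf'],2)) for d in nets.landmark_of(n,'wrist')])
print(wproj([.526,-.041,.1],wc))
E
```

```text
6.45 [ 0.50949805 -0.08974669  0.19952666] [-1.13927754e-04  2.26258069e-04 -1.38554833e-05]
fork_hole [([0.5291, -0.0453, 0.0987], 0.65)]
socket []
mixer [([0.5676, 0.0559, 0.0026], 0.72)]
pin_head [([0.5128, -0.0918, 0.1952], 0.55)]
(np.float64(255.04742130327233), np.float64(129.68287335812744))
```

View pics/w4.png

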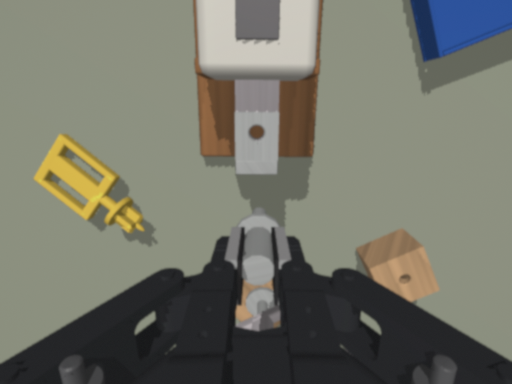

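```bash
python3 - <<'E'
from h import *
im=cv2.imread('pics/w4.png')
w=np.load('w4.npz'); wc=(w['R'],w['p'])
a=im[100:230,200:320]; cv2.imwrite('pics/w4a.png',cv2.resize(a,None,fx=4.5,fy=4.5,interpolation=cv2.INTER_CUBIC))
g=im[:,:,2].astype(float)-0; 
sub=im[120:145,240:275].astype(int); d=(sub[:,:,2]-sub[:,:,0]); 
m=d>25; ys,xs=np.nonzero(m); print(xs.mean()+240,ys.mean()+120,m.sum())
print(wray(xs.mean()+240,ys.mean()+120,.1,wc))
P,R=pose(); print('pin tip pred',wproj(P+R@[0.0003,0,0.048],wc),'grip top',wproj(P+R@[0.0003,0,0.048-.077],wc),'TCP',P)
E
```

```text
256.241935483871 131.3790322580645 124
[ 0.52643087 -0.0426334   0.1       ]
pin tip pred (np.float64(256.5344484159123), np.float64(209.45007592622693)) grip top (np.float64(256.1120147450201), np.float64(270.16657492353266)) TCP [ 0.50920627 -0.08903499  0.19968406]
```

View pics/w4a.png

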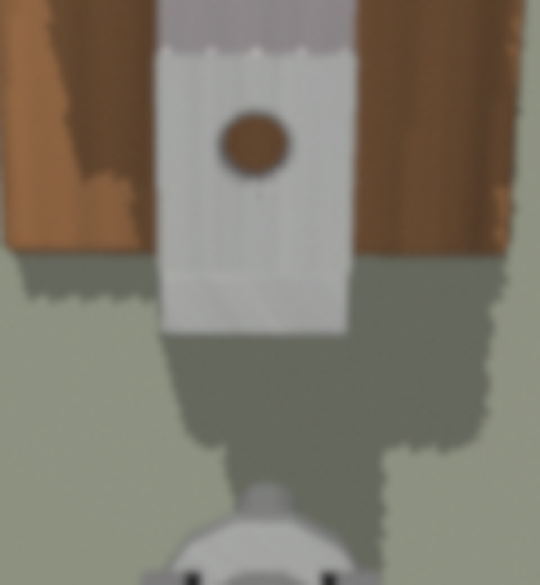

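>>> send_rows --pt "3 -0.1 0 0" --pt "4.92 -0.15 2 0" --pt "4.92 -0.15 3.6 0" --pt "4.92 -0.15 3.6 0" --pt "4.92 -0.15 3.6 0" --pt "4.92 -0.15 3.6 0"

```text
clock: 7.4
eef_pos: [0.5254, -0.0429, 0.1645]
tool_rot: [0.001, 0.823, 0.569, 0.0]
contact_force: [-0.1, -0.0, -1.1]
gripper_width: 0.166
```

```bash
python3 - <<'E'
from h import *
wc=wcam(); im=save('wrist','w5.png'); s=save('scene','s5.png'); cams.grab_frame('top'); 
print(telemetry.read_state()['clock'],wc[1],pose()[0])
a=im[:,:,::-1][120:290,160:360]; s=s[:,:,::-1][150:230,200:320]
cv2.imwrite('pics/w5a.png',np.hstack([cv2.resize(a,(400,340),interpolation=3),cv2.resize(s,(400,340),interpolation=3)]))
delta([.5266,-.0430,.1+.048-.022])
E
```

```text
7.55 [0.55065452 0.02505926 0.30713297] [ 0.52521059 -0.04246126  0.16429803]
shift cm [-0.    0.15  3.83] roll 0 | yang -20.66 pos [ 0.5252 -0.0425  0.1643]
```

View pics/w5a.png

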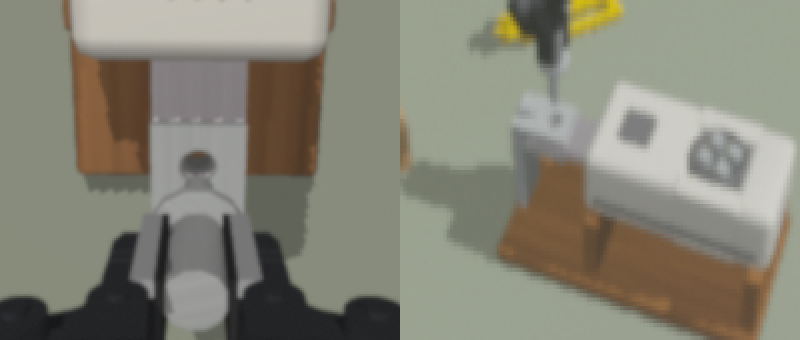

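>>> send_rows --pt "0 0 0.8 0" --pt "0 0 1.6 0" --pt "0 0 2.2 0" --pt "0 0 2.8 0" --pt "0 0 2.8 0"

```text
clock: 8.18
eef_pos: [0.5247, -0.0423, 0.1352]
tool_rot: [-0.0, 0.822, 0.569, -0.0]
contact_force: [0.0, -0.7, -1.9]
gripper_width: 0.165
```

>>> send_rows --pt "0 0 0.7 0" --pt "0 0 1.4 0" --pt "0 0 2.0 0" --pt "0 0 2.5 0" --pt "0 0 2.7 0" --pt "0 0 2.7 0" --pt "0 0 2.7 0"

```text
clock: 9.05
eef_pos: [0.525, -0.0424, 0.1087]
tool_rot: [0.0, 0.822, 0.569, -0.0]
contact_force: [1.2, -2.6, -1.8]
gripper_width: 0.163
```

>>> send_rows --pt "0 0 0.1 0" --pt "0 0 0.2 0" --pt "0 0 0.2 0"

```text
clock: 9.43
eef_pos: [0.5251, -0.0424, 0.1083]
tool_rot: [0.001, 0.822, 0.569, -0.0]
contact_force: [-2.5, -2.9, 10.7]
gripper_width: 0.165
```

>>> send_rows --pt "0 0 0.1 0" --pt "0 0 0.1 0" --pt "0 0 0.1 0" --pt "0 0 -0.5 0" --pt "0 0 -3 0" --pt "0 0 -7 0" --pt "-3 0 -12 0" --pt "-3 0 -12 0" --pt "-3 0 -12 0" --gripper 90

```text
clock: 10.55
eef_pos: [0.514, -0.07, 0.2266]
tool_rot: [-0.0, 0.822, 0.569, -0.0]
contact_force: [0.2, 0.4, -0.6]
gripper_width: 0.648
```

```bash
python3 - <<'E'
from h import *
wc=wcam(); im=save('wrist','w6.png'); s=save('scene','s6.png'); save('top','t6.png')
np.savez('w6.npz',R=wc[0],p=wc[1]); print(telemetry.read_state()['clock'],wc[1],pose()[0])
for n in ['fork_hole','pin_head','socket','mixer']:
    print(n,[(np.round(d['xyz'],4).tolist(),round(d['conf'],2)) for d in nets.landmark_of(n,'wrist')])
E
```

```text
10.7 [ 0.53947107 -0.0020358   0.36925544] [ 0.51372059 -0.06938914  0.22547072]
fork_hole [([0.5257, -0.0437, 0.099], 0.64)]
pin_head [([0.5257, -0.0438, 0.1017], 0.84)]
socket []
mixer [([0.5645, 0.0585, -0.0004], 0.67)]
```

View pics/w6.png

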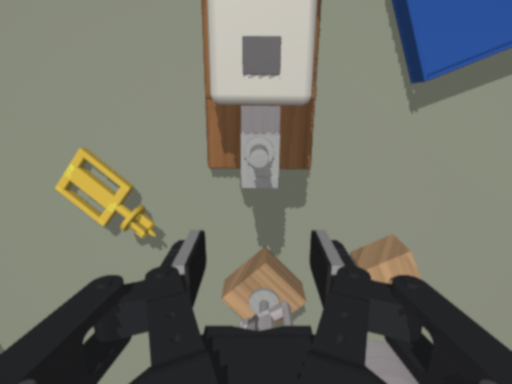

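View pics/s6.png

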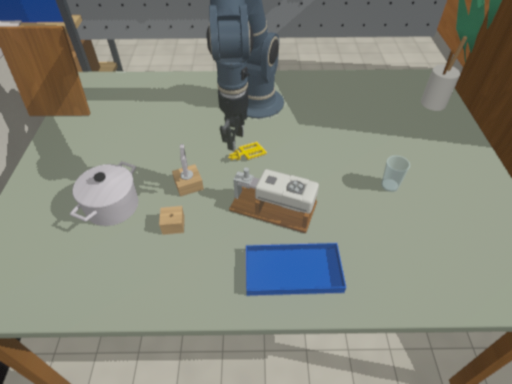

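```bash
python3 - <<'E'
from h import *
P,R=pose(); delta(np.array([.582,.102,.175])-0.025*R[:,0])
E
```

```text
shift cm [15.97  0.32  5.1 ] roll 0 | yang -20.58 pos [ 0.5142 -0.0698  0.226 ]
```

>>> send_rows --pt "4 0.1 0 0" --pt "9 0.2 0 0" --pt "14 0.3 2 0" --pt "16 0.3 5 0" --pt "16 0.3 5 0" --pt "16 0.3 5 0" --pt "16 0.3 5 0"

```text
clock: 11.78
eef_pos: [0.5742, 0.0771, 0.178]
tool_rot: [0.001, 0.823, 0.568, 0.001]
contact_force: [-0.5, -0.1, 0.8]
gripper_width: 0.649
```

```bash
python3 - <<'E'
from h import *
wc=wcam(); im=save('wrist','w7.png'); wc2=wcam()
np.savez('w7.npz',R=wc[0],p=wc[1]); print(telemetry.read_state()['clock'],wc[1],wc2[1],pose()[0])
for n in ['socket','mixer']:
    print(n,[(np.round(d['xyz'],4).tolist(),round(d['conf'],2)) for d in nets.landmark_of(n,'wrist')])
    print(wproj([.582,.102,.124],wc))
u,v=map(int,wproj([.582,.102,.124],wc)); 
cv2.imwrite('pics/w7a.png',cv2.resize(im[:,:,::-1][v-40:v+40,u-40:u+40],(600,600),interpolation=cv2.INTER_CUBIC)); print(u,v)
E
```

```text
11.825 [0.59945066 0.14511    0.32063746] [0.59938698 0.14521611 0.32063622] [0.57414444 0.07725039 0.17795905]
socket [([0.5811, 0.1012, 0.12], 0.6)]
(np.float64(255.22159547278613), np.float64(172.76864087660783))
mixer [([0.5662, 0.0579, 0.004], 0.67)]
(np.float64(255.22159547278613), np.float64(172.76864087660783))
255 172
```

View pics/w7a.png

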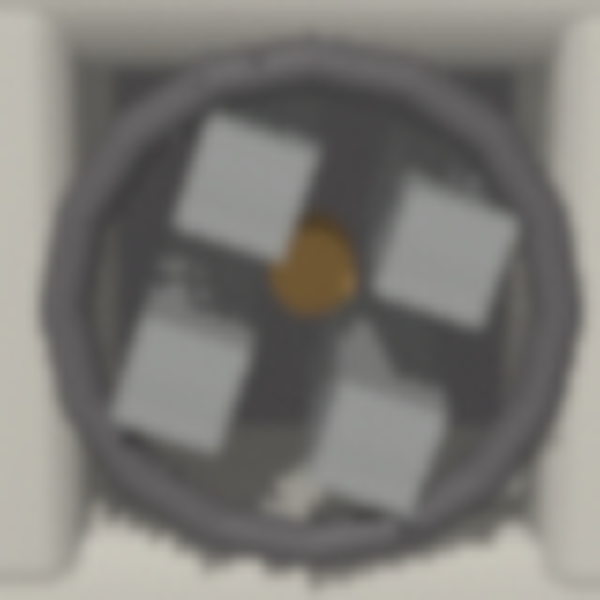

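View pics/w7.png

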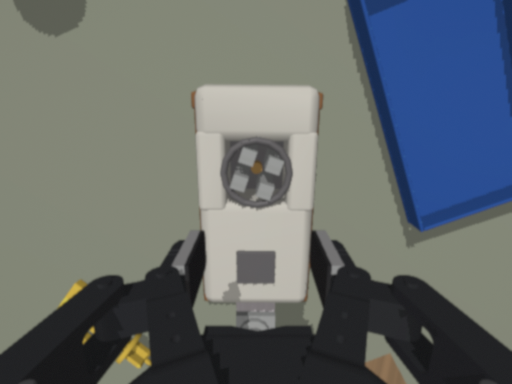

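```bash
python3 - <<'E'
from h import *
w=np.load('w7.npz'); wc=(w['R'],w['p'])
q=[(212,112),(518,215),(412,518),(110,415)]
f=lambda p:((p[0]+.5)/7.5-.5+215,(p[1]+.5)/7.5-.5+132)
W=np.array([wray(*f(p),.124,wc) for p in q]); print(np.round(W,4),W.mean(0))
for i in range(4):
    d=W[(i+1)%4]-W[i]; print(np.linalg.norm(d),np.degrees(np.arctan2(d[1],d[0])))
# refine: tooth quads all edges
Q=[[(212,112),(322,145),(282,262),(172,225)],[(413,172),(518,215),(482,330),(372,295)],[(158,310),(255,345),(220,455),(110,415)],[(340,375),(448,402),(412,518),(312,480)]]
a=[]
for t in Q:
    T=np.array([wray(*f(p),.124,wc) for p in t])
    print(T.mean(0)[:2])
    for i in range(4):
        d=T[(i+1)%4]-T[i]; a.append(np.degrees(np.arctan2(d[1],d[0]))%90)
print(np.round(a,1),np.mean(a))
P,R=pose();print(yang(R))
E
```

```text
[[0.5807 0.1221 0.124 ]
 [0.6035 0.1033 0.124 ]
 [0.5843 0.0792 0.124 ]
 [0.5612 0.0989 0.124 ]] [0.58238496 0.10088907 0.124     ]
0.029523136523509016 -39.45128070306191
0.030834457803055514 -128.48075120185356
0.030398494160655598 139.47842432834847
0.030264216502909776 49.8903000483311
[0.5811445  0.11462392]
[0.59606985 0.10227934]
[0.56904378 0.09943084]
[0.5837895  0.08726807]
[52.5 50.4 50.3 49.  46.9 53.4 51.2 51.6 48.7 51.6 48.3 44.2 54.7 53.5
 47.4 54.9] 50.542644158821034
-20.710710719936937
```

```bash
python3 - <<'E'
from h import *
im=cv2.imread('pics/w7.png'); w=np.load('w7.npz'); wc=(w['R'],w['p'])
c=im[132:212,215:295]; c=cv2.resize(c,None,fx=8,fy=8,interpolation=cv2.INTER_CUBIC); g=cv2.cvtColor(c,cv2.COLOR_BGR2GRAY)
for th in (125,132,138):
    m=((g>th)&(c[:,:,2].astype(int)-c[:,:,0]<12)).astype(np.uint8)
    cs,_=cv2.findContours(m,0,2)
    for k in cs:
        if 3000<cv2.contourArea(k)<20000:
            b=cv2.boxPoints(cv2.minAreaRect(k)); T=np.array([wray((p[0]+.5)/8-.5+215,(p[1]+.5)/8-.5+132,.124,wc) for p in b])
            d=[T[(i+1)%4]-T[i] for i in range(4)]
            print(th,cv2.contourArea(k),np.round(T.mean(0)[:2],4),[round(np.degrees(np.arctan2(e[1],e[0]))%90,1) for e in d],[round(np.linalg.norm(e),4) for e in d][:2])
delta([.43,-.242,.30],-80.6)
E
```

```text
shift cm [-34.98  -2.14 -12.24] roll 1.045 | yang -20.71 pos [0.5739 0.0776 0.1777]
```

>>> send_rows --pt "-1 0 -4 0.1" --pt "-5 -0.3 -9 0.25" --pt "-10 -0.6 -12.2 0.4" --pt "-16 -1 -12.2 0.58" --pt "-22 -1.3 -12.2 0.75" --pt "-28 -1.7 -12.2 0.93" --pt "-33 -2 -12.2 1.045" --pt "-35 -2.1 -12.2 1.045" --pt "-35 -2.1 -12.2 1.045" --pt "-35 -2.1 -12.2 1.045" --pt "-35 -2.1 -12.2 1.045"

```text
clock: 13.3
eef_pos: [0.4313, -0.2403, 0.2989]
tool_rot: [-0.0, 0.996, 0.084, 0.0]
contact_force: [-0.1, -0.0, 0.8]
gripper_width: 0.646
```

```bash
python3 - <<'E'
from h import *
wc=wcam(); im=save('wrist','w8.png'); wc2=wcam()
np.savez('w8.npz',R=wc[0],p=wc[1]); print(telemetry.read_state()['clock'],wc[1],wc2[1],pose()[0])
for n in ['beater','shoulder','beater_block']:
    print(n,[(np.round(d['xyz'],4).tolist(),round(d['conf'],2)) for d in nets.landmark_of(n,'wrist')])
print(wproj([.458,-.237,.151],wc),wproj([.458,-.237,.051],wc),wproj([.458,-.237,.045],wc))
print(yang(pose()[1]))
c=cv2.imread('pics/w7.png')[132:212,215:295];print(cv2.cvtColor(c,6)[::6,::5])
E
```

```text
13.35 [ 0.50244916 -0.22788285  0.44160555] [ 0.50241875 -0.22804286  0.44156013] [ 0.43128592 -0.24044811  0.29887884]
beater [([0.3534, -0.1103, 0.0274], 0.94), ([0.4564, -0.2367, 0.007], 0.8), ([0.4599, -0.2358, 0.0057], 0.55)]
shoulder [([0.3431, -0.0784, 0.0178], 0.9), ([0.4569, -0.2386, 0.0118], 0.74), ([0.4588, -0.2406, 0.0436], 0.67)]
beater_block [([0.4582, -0.2351, 0.0006], 0.8)]
(np.float64(258.5865271668253), np.float64(150.6438159159168)) (np.float64(258.2049103530298), np.float64(139.0299985542174)) (np.float64(258.1879326845996), np.float64(138.51331392909754))
-80.42660309208316
[[173 168 165 165 166 166 167 167 168 168 170 170 171 171 172 172]
 [189 173 119 120 120 121 114 104 106 103 110 120 123 123 124 161]
 [189 174 102  76  87  99  78  69  69  67  75  91  93  72  98 166]
 [188 175 104  97  79  76 151 135 102  70  72  73  72  95  93 168]
 [188 176  99  80  70 131 150 151 133  69  76 121  95  75  95 165]
 [188 174  93  74  69 130 149 149  80  68  89 151 151 150  87 108]
 [187 150  85  80  75  85  75  78  90  93 121 148 148 141  88  92]
 [186 133  84  80 130 118  94  70  75  78  77  81 120  89  91  92]
 [186 171  92  87 151 151 150  69  70 108 116  73  69  69  88  98]
 [186 180  95 127 149 148 125  69  73 146 150 141  79  69  97 156]
 [185 181 121  93  78  99  89  86  98 147 149 149  86  97  82 177]
 [185 181 127  87  91  95  86 107 149 108 139 122  99  82 110 179]
 [184 181 155 196 173 110  89  96 103 102  93  87 132 163 184 180]
 [184 184 192 192 192 192 192 190 182 179 191 192 191 191 191 179]]
```

View pics/w8.png

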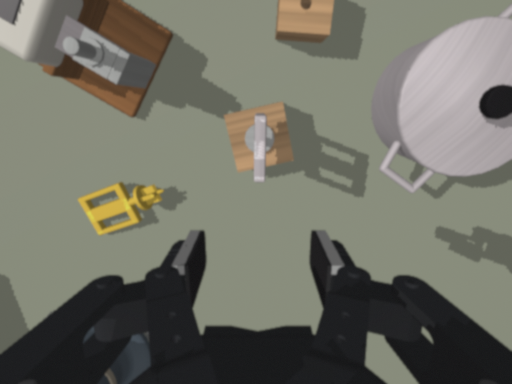

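```bash
python3 - <<'E'
from h import *
im=cv2.imread('pics/w8.png')
c=im[100:190,215:305]; cv2.imwrite('pics/w8a.png',cv2.resize(c,(630,630),interpolation=cv2.INTER_CUBIC))
# socket teeth
im=cv2.imread('pics/w7.png'); w=np.load('w7.npz'); wc=(w['R'],w['p'])
c=im[132:212,215:295]; c=cv2.resize(c,None,fx=8,fy=8,interpolation=cv2.INTER_CUBIC); g=cv2.cvtColor(c,cv2.COLOR_BGR2GRAY)
for th in (120,128,135):
    m=((g>th)).astype(np.uint8); yy,xx=np.mgrid[:640,:640]; m[(xx-330)**2+(yy-335)**2>215**2]=0
    cs,_=cv2.findContours(m,cv2.RETR_EXTERNAL,cv2.CHAIN_APPROX_NONE)
    for k in cs:
        if 3000<cv2.contourArea(k)<30000:
            b=cv2.boxPoints(cv2.minAreaRect(k)); T=np.array([wray((p[0]+.5)/8-.5+215,(p[1]+.5)/8-.5+132,.124,wc) for p in b])
            d=[T[(i+1)%4]-T[i] for i in range(4)]
            print(th,cv2.contourArea(k),np.round(T.mean(0)[:2],4),[round(np.degrees(np.arctan2(e[1],e[0]))%90,1) for e in d],[round(np.linalg.norm(e),4) for e in d][:2])
E
```

```text
120 15837.0 [0.5818 0.0861] [np.float64(39.6), np.float64(37.8), np.float64(40.4), np.float64(37.1)] [np.float64(0.0171), np.float64(0.0116)]
120 13978.0 [0.5688 0.0998] [np.float64(50.1), np.float64(50.2), np.float64(50.9), np.float64(49.9)] [np.float64(0.012), np.float64(0.0105)]
120 13864.0 [0.596  0.1023] [np.float64(51.5), np.float64(50.7), np.float64(52.4), np.float64(50.4)] [np.float64(0.011), np.float64(0.0108)]
120 14153.0 [0.581  0.1146] [np.float64(50.7), np.float64(51.4), np.float64(51.5), np.float64(51.1)] [np.float64(0.0109), np.float64(0.0103)]
128 14091.0 [0.5817 0.086 ] [np.float64(39.2), np.float64(37.4), np.float64(40.0), np.float64(36.7)] [np.float64(0.0163), np.float64(0.0111)]
128 12626.0 [0.5686 0.0996] [np.float64(50.4), np.float64(50.6), np.float64(51.2), np.float64(50.3)] [np.float64(0.0109), np.float64(0.0101)]
128 12825.5 [0.596  0.1022] [np.float64(51.6), np.float64(50.7), np.float64(52.4), np.float64(50.4)] [np.float64(0.0105), np.float64(0.0103)]
128 13151.0 [0.581  0.1145] [np.float64(50.6), np.float64(51.3), np.float64(51.4), np.float64(51.0)] [np.float64(0.0104), np.float64(0.01)]
135 12633.5 [0.5817 0.086 ] [np.float64(39.2), np.float64(37.4), np.float64(40.0), np.float64(36.7)] [np.float64(0.0156), np.float64(0.0107)]
135 11465.0 [0.5685 0.0995] [np.float64(50.1), np.float64(50.2), np.float64(50.8), np.float64(49.9)] [np.float64(0.0102), np.float64(0.0097)]
135 11820.0 [0.5959 0.1022] [np.float64(51.0), np.float64(50.2), np.float64(51.8), np.float64(49.9)] [np.float64(0.01), np.float64(0.0098)]
135 12167.0 [0.581  0.1145] [np.float64(50.4), np.float64(51.1), np.float64(51.2), np.float64(50.8)] [np.float64(0.01), np.float64(0.0096)]
```

View pics/w8a.png

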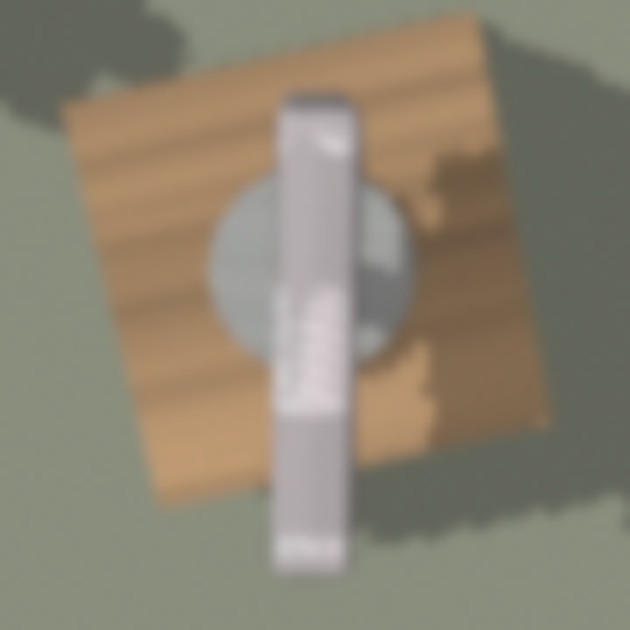

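```bash
python3 - <<'E'
from h import *
w=np.load('w8.npz'); wc=(w['R'],w['p'])
f=lambda p:((p[0]+.5)/7-.5+215,(p[1]+.5)/7-.5+100)
q=[(283,112),(357,112),(347,570),(271,570)]
T=np.array([wray(*f(p),.151,wc) for p in q]); print(np.round(T,4),T.mean(0))
for a,b in ((3,0),(2,1)):
    d=T[b]-T[a]; print(np.linalg.norm(d),np.degrees(np.arctan2(d[1],d[0])))
print('shoulder', wray(*f((311,272)),.051,wc))
delta([.458,-.237,.108]);
P,R=pose()
E
```

```text
[[ 0.4912 -0.2278  0.151 ]
 [ 0.4929 -0.2379  0.151 ]
 [ 0.4278 -0.248   0.151 ]
 [ 0.4259 -0.2369  0.151 ]] [ 0.45945118 -0.2376588   0.151     ]
0.06594184286514715 7.966296853759182
0.06592423798515117 8.817947112185966
shoulder [ 0.45896542 -0.23791481  0.051     ]
shift cm [ 2.73  0.05 19.08] roll 0 | yang -80.43 pos [ 0.431  -0.2411  0.2988]
```

```bash
python3 - <<'E'
from h import *
cams.grab_frame('top'); delta([.459,-.2378,.095],-81.6);
E
```

```text
shift cm [ 2.83  0.13 20.38] roll 0.02 | yang -80.44 pos [ 0.4309 -0.2412  0.2988]
```

>>> send_rows --pt "2.8 0.1 3 0.02" --pt "2.8 0.13 8 0.02" --pt "2.8 0.13 8 0.02" --pt "2.8 0.13 8 0.02" --pt "2.8 0.13 8 0.02"

```text
clock: 14.18
eef_pos: [0.4596, -0.239, 0.221]
tool_rot: [0.001, 0.997, 0.073, 0.002]
contact_force: [0.1, 0.2, -0.1]
gripper_width: 0.647
```

```bash
python3 - <<'E'
from h import *
wc=wcam(); im=save('wrist','w9.png'); print(telemetry.read_state()['clock'])
print(wproj([.459,-.2378,.151],wc));delta([.459,-.2378,.095],-81.6);
np.savez('w9.npz',R=wc[0],p=wc[1])
E
```

```text
14.225
(np.float64(255.62330603396663), np.float64(201.46917000172667))
shift cm [-0.06 -0.15 12.58] roll -0.001 | yang -81.67 pos [ 0.4594 -0.2389  0.2209]
```

View pics/w9.png

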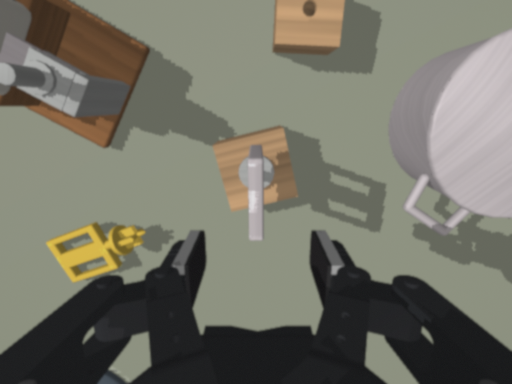

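>>> send_rows --pt "0 -0.1 4 0" --pt "0 -0.1 8 0" --pt "0 -0.1 11 0" --pt "0 -0.1 12.6 0" --pt "0 -0.1 12.6 0" --pt "0 -0.1 12.6 0"

```text
clock: 14.98
eef_pos: [0.4594, -0.2379, 0.0942]
tool_rot: [0.001, 0.997, 0.073, 0.001]
contact_force: [-0.8, 0.3, -0.6]
gripper_width: 0.648
```

>>> send_rows --pt "0 0 0 0" --pt "0 0 0 0" --pt "0 0 0 0" --pt "0 0 0 0" --pt "0 0 0 0" --pt "0 0 0 0" --pt "0 0 0 0" --gripper 255 --force 110

```text
clock: 15.85
eef_pos: [0.4588, -0.2378, 0.0936]
tool_rot: [0.0, 0.997, 0.073, 0.001]
contact_force: [-1.0, -0.8, 5.9]
gripper_width: 0.129
```

```bash
python3 - <<'E'
from h import *
wc=wcam(); im=save('wrist','w10.png'); s=telemetry.read_state(); print(s['clock'],s['gripper_width'],s['contact_force'])
delta([.459,-.2378,.095],-81.6)
E
```

```text
15.9 0.12691238916434291 [-0.89056395 -0.50534825  5.12164701]
shift cm [ 0.02  0.   -0.14] roll -0.001 | yang -81.66 pos [ 0.4588 -0.2378  0.0936]
```

View pics/w10.png

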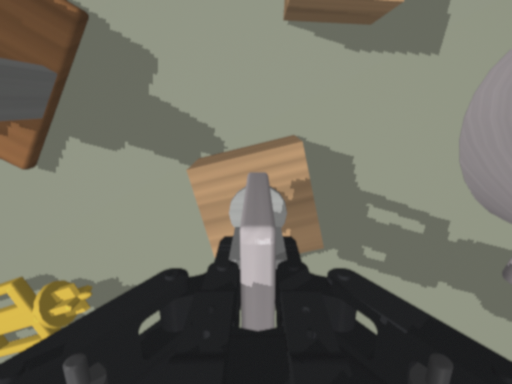

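```bash
python3 - <<'E'
from h import *
delta([.459,-.2378,.235]); delta([.5824,.1009,.235],-39.1)
E
```

```text
shift cm [  0.04   0.02 -14.14] roll 0 | yang -81.66 pos [ 0.4588 -0.2378  0.0936]
shift cm [ 17.16 -31.7  -14.16] roll -0.743 | yang -81.66 pos [ 0.4588 -0.2378  0.0936]
```

>>> send_rows --pt "0 0 -3 0" --pt "0 0 -8 0" --pt "0 0 -13 0" --pt "0 0 -14.4 0" --pt "0 0 -14.4 0" --pt "0 0 -14.4 0"

```text
clock: 16.65
eef_pos: [0.457, -0.2368, 0.2346]
tool_rot: [-0.001, 0.997, 0.073, -0.002]
contact_force: [-0.9, -0.7, -2.2]
gripper_width: 0.126
```

```bash
python3 - <<'E'
from h import *
wc=wcam(); im=save('wrist','w11.png'); s=telemetry.read_state(); print(s['clock'],s['gripper_width'],s['contact_force'])
delta([.5824,.1009,.235],-39.1)
P,R=pose()
for z in (.14,.04,.034,0): print(z,wproj(P+R@[0,0,.0486+.034-z],wc))
E
```

```text
16.7 0.12793589336330857 [-0.41197238  0.0720832  -2.74558479]
shift cm [ 1.731e+01 -3.159e+01 -3.000e-02] roll -0.742 | yang -81.64 pos [ 0.4571 -0.2368  0.2346]
0.14 (np.float64(258.1019836894074), np.float64(316.4951854446323))
0.04 (np.float64(257.5601364332728), np.float64(213.4817425873455))
0.034 (np.float64(257.5438319278435), np.float64(210.38200697118378))
0 (np.float64(257.46642373929967), np.float64(195.66552752616167))
```

View pics/w11.png

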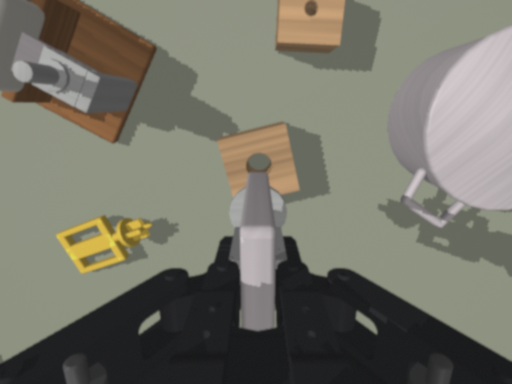

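>>> send_rows --pt "1.5 -2.8 -2 -0.1" --pt "4.5 -8 -3.5 -0.25" --pt "7.5 -13.5 -3.5 -0.4" --pt "10.5 -19 -3.5 -0.55" --pt "13.5 -24.5 -3.5 -0.7" --pt "16.3 -29.8 -2 -0.742" --pt "17.3 -31.6 -0.5 -0.742" --pt "17.3 -31.6 0 -0.742" --pt "17.3 -31.6 0 -0.742" --pt "17.3 -31.6 0 -0.742" --pt "17.3 -31.6 0 -0.742"

```text
clock: 18.08
eef_pos: [0.5838, 0.0993, 0.2375]
tool_rot: [0.0, 0.903, 0.429, 0.0]
contact_force: [-1.1, 1.0, -1.4]
gripper_width: 0.127
```

```bash
python3 - <<'E'
from h import *
wc=wcam(); im=save('wrist','w12.png'); s=save('scene','s12.png'); t=save('top','t12.png')
s=telemetry.read_state(); print(s['clock'],s['gripper_width'],s['contact_force'])
delta([.5824,.1009,.2216],-39.1); np.savez('w12.npz',R=wc[0],p=wc[1])
P,R=pose()
for z in (.14,.04,.034,0): print(z,wproj(P+R@[0,0,.0486+.034-z],wc))
print('sock',wproj([.5824,.1009,.124],wc))
E
```

```text
18.225 0.12433039243382309 [-0.58285462  0.45902292 -2.14783405]
shift cm [-0.01 -0.16  1.57] roll -0.001 | yang -39.18 pos [0.5837 0.1    0.2373]
0.14 (np.float64(256.4796874871929), np.float64(315.5209260813113))
0.04 (np.float64(256.7488269058644), np.float64(212.9323765586644))
0.034 (np.float64(256.7569344613063), np.float64(209.84199924762322))
0 (np.float64(256.7954335240015), np.float64(195.16721463461))
sock (np.float64(254.99712917858648), np.float64(185.14323468905772))
```

View pics/w12.png

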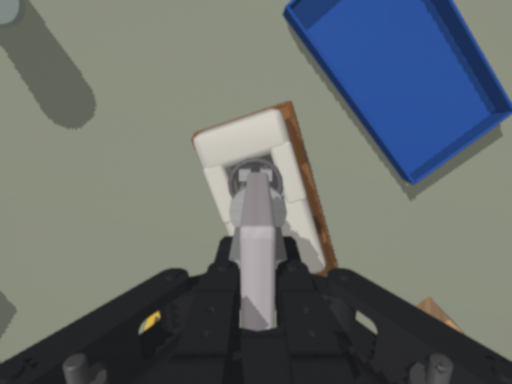

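```bash
python3 - <<'E'
from h import *
im=cv2.imread('pics/w12.png'); a=cv2.resize(im[145:235,205:305],(700,630),interpolation=cv2.INTER_CUBIC); cv2.imwrite('pics/w12a.png',a)
E
```

```text
(no output)
```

View pics/w12a.png

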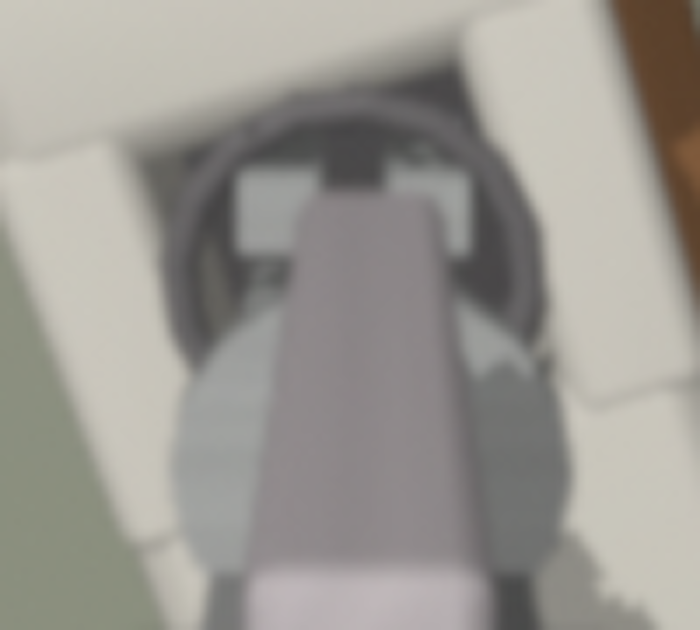

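>>> send_rows --pt "0 -0.19 0 0" --pt "0 -0.19 1.2 0" --pt "0 -0.19 2.4 0" --pt "0 -0.19 3.2 0" --pt "0 -0.19 3.2 0" --pt "0 -0.19 3.2 0" --pt "0 -0.19 3.2 0"

```text
clock: 19.1
eef_pos: [0.5825, 0.1017, 0.2053]
tool_rot: [0.0, 0.903, 0.429, 0.0]
contact_force: [0.0, 0.2, -1.2]
gripper_width: 0.124
```

```bash
python3 - <<'E'
from h import *
wc=wcam(); im=save('wrist','w13.png'); sc=save('scene','s13.png')
s=telemetry.read_state(); print(s['clock'],s['gripper_width'],s['contact_force'],s['torque'])
delta([.5824,.1009,.1726],-39.1)
a=cv2.resize(im[145:235,205:305,::-1],(500,450),interpolation=cv2.INTER_CUBIC)
b=cv2.resize(sc[130:220,240:300,::-1],(300,450),interpolation=cv2.INTER_CUBIC);cv2.imwrite('pics/w13a.png',np.hstack([a,b]))
print('sock',wproj([.5824,.1009,.124],wc))
E
```

```text
19.2 0.12848615557663892 [-0.34017915 -0.98672011 -2.97082942] [ 0.00325758 -0.00454074  0.01189991]
shift cm [-0.06  0.05  3.26] roll -0.001 | yang -39.13 pos [0.5823 0.1017 0.2052]
sock (np.float64(257.9977585201344), np.float64(197.0570826911134))
```

View pics/w13a.png

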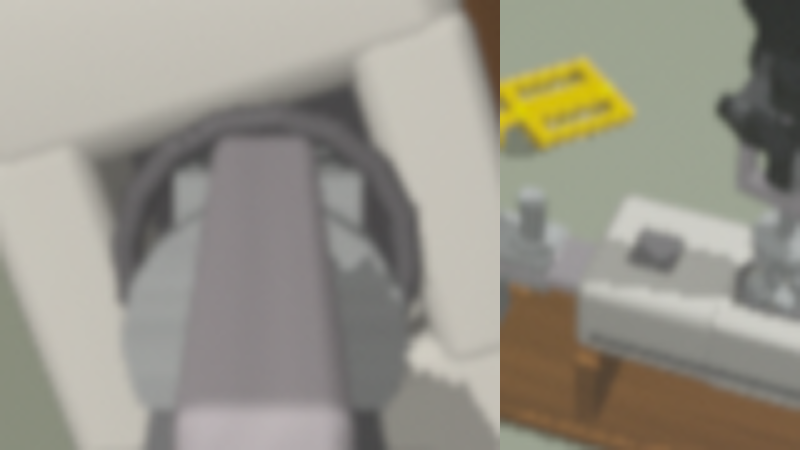

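>>> send_rows --pt "-0.05 0.05 0.3 0" --pt "-0.05 0.05 0.7 0" --pt "-0.05 0.05 1.1 0" --pt "-0.05 0.05 1.4 0" --pt "-0.05 0.05 1.4 0"

```text
clock: 19.82
eef_pos: [0.582, 0.1009, 0.1904]
tool_rot: [-0.0, 0.903, 0.429, -0.0]
contact_force: [-0.5, 0.2, -2.9]
gripper_width: 0.127
```

>>> send_rows --pt "0 0 0.3 0" --pt "0 0 0.6 0" --pt "0 0 0.9 0" --pt "0 0 1.1 0" --pt "0 0 1.1 0"

```text
clock: 20.45
eef_pos: [0.5824, 0.101, 0.1802]
tool_rot: [0.0, 0.903, 0.429, 0.0]
contact_force: [-1.4, -0.8, 2.3]
gripper_width: 0.126
```

>>> send_rows --pt "0 0 0.2 0" --pt "0 0 0.4 0" --pt "0 0 0.6 0" --pt "0 0 0.75 0" --pt "0 0 0.75 0" --pt "0 0 0.75 0"

```text
clock: 21.2
eef_pos: [0.5825, 0.101, 0.1728]
tool_rot: [0.0, 0.903, 0.429, 0.0]
contact_force: [-1.5, -0.0, 6.5]
gripper_width: 0.126
```

>>> send_rows --pt "0 0 0.1 0" --pt "0 0 0.2 0" --pt "0 0 0.2 0" --pt "0 0 0.2 0"

```text
clock: 21.7
eef_pos: [0.5826, 0.101, 0.1725]
tool_rot: [0.001, 0.903, 0.429, 0.001]
contact_force: [-4.5, -1.7, 14.6]
gripper_width: 0.123
```

>>> send_rows --pt "0 0 0.05 0" --pt "0 0 0.05 0" --pt "0 0 0.05 0" --pt "0 0 0.05 0"

```text
clock: 22.2
eef_pos: [0.5826, 0.1011, 0.1725]
tool_rot: [0.001, 0.903, 0.429, 0.001]
contact_force: [-5.0, -1.5, 18.1]
gripper_width: 0.126
```

```bash
python3 - <<'E'
from h import *
wc=wcam(); im=save('wrist','w14.png'); sc=save('scene','s14.png')
for n in ['shoulder','socket','pin_head','fork_hole','pot','tray','tumbler']:
  for c in ('scene',)+(('wrist',) if n in('shoulder','socket') else ()):
    print(n,c,[(np.round(d['xyz'],4).tolist(),round(d['conf'],2)) for d in nets.landmark_of(n,c)])
s=telemetry.read_state(); print(s['clock'],s['gripper_width'],s['contact_force'],s['torque'],s['eef_pos'],s['tool_rot'])
a=cv2.resize(im[145:235,205:305,::-1],(400,360),interpolation=cv2.INTER_CUBIC)
b=cv2.resize(sc[130:220,220:320,::-1],(400,360),interpolation=cv2.INTER_CUBIC);cv2.imwrite('pics/w14a.png',np.hstack([a,b]))
E
```

```text
shoulder scene [([0.3409, -0.0796, 0.0176], 0.69), ([0.5839, 0.097, 0.128], 0.55), ([0.5266, -0.045, 0.0607], 0.45)]
shoulder wrist [([0.5831, 0.0996, 0.1217], 0.83)]
socket scene []
socket wrist []
pin_head scene [([0.7859, 0.086, -0.0037], 0.63), ([0.5251, -0.0428, 0.1031], 0.48)]
fork_hole scene [([0.5281, -0.0445, 0.101], 0.97), ([0.5635, 0.0581, -0.0026], 0.71)]
pot scene [([0.5453, -0.4706, 0.0022], 0.76)]
tray scene [([0.7904, 0.0874, 0.0018], 0.91), ([0.5252, -0.0466, 0.1037], 0.63)]
tumbler scene [([0.4748, 0.4277, -0.0007], 0.9), ([0.5846, 0.0994, 0.1301], 0.72)]
22.75 0.12922298698066909 [-5.2598335  -1.85390222 17.64395444] [-0.39752445  1.3931652   0.01051601] [0.58264285 0.10111234 0.17251506] [6.18491007e-04 9.03105720e-01 4.29417274e-01 6.93813151e-04]
```

View pics/w14a.png

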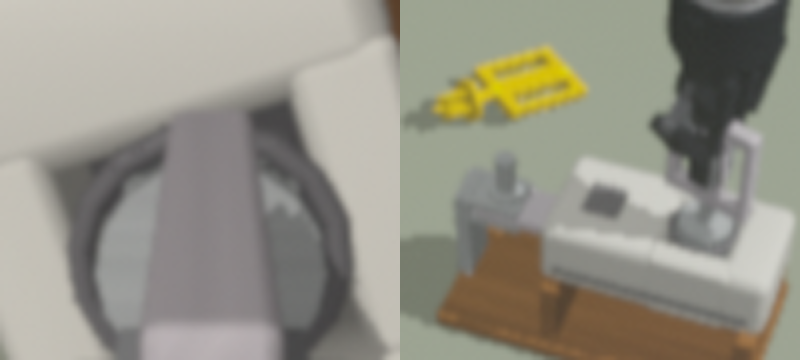

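View pics/w14.png

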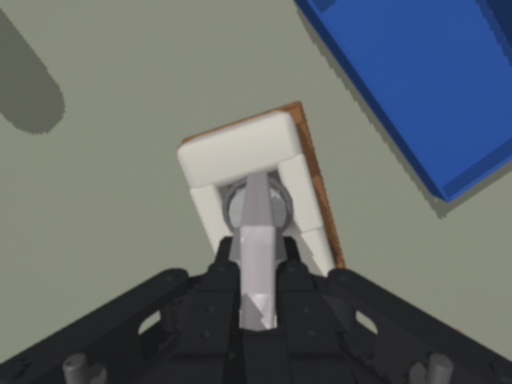

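```bash
python3 -c "
from cell import close_job
print(close_job())"
```

```text
the job is handed in; nothing more can be done
None
```

I finished both parts and handed the job in at about 22.8 s on the robot's clock; no verdict was reported.

- **Pin:** It went through the fork and lug without catching. At the bottom, a further push stopped with a reaction of about 11 N, so its head is on the fork. I then let it go. The last networks put its head at about (0.525, -0.043, 0.103), near the hole (within the networks' few-millimetre accuracy).
- **Beater:** I measured the socket slots at about 51° (mod 90°), turned the beater to match and lowered it. The ribs went in without force, and then the ejector's spring force came up. The last 2 mm of commanded push gave only 0.3 mm of travel and about 8 N more force, so I take the shoulder to be on the teeth.
- **At hand-in:** The arm holds the beater with a 110 N grip setting and presses down with about 18 N. The tool is upright and at rest. The wrist view shows the shoulder seated inside the socket's ring.
- **Pot, tray and tumbler:** All were found where they stood at the start, within about 3 mm.

Some checks were weaker or odd:
- The final shoulder estimates, 0.122 m high from the wrist camera and 0.128 m from the scene camera, disagree by 6 mm. I relied on the contact force and the tool height instead.
- I could not see the ejector, so its travel is inferred only from the shoulder being seated.
- A side load of about 5 N and a moment of 1.4 N m remained on the wrist.
- The yellow look-alike beater was already lying down in my first wrist picture; I never went near it.

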